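# Set the torch gas valve two turns open

### The arm

A 7-joint arm with a two-finger parallel gripper is mounted at the origin on the work surface. World frame = base frame: x ahead of the robot, y to its left, z up, the work surface at z = 0. Lengths are in m, angles in rad, forces in N, time in s.
With the tool pointing down it reaches from about 0.35 to 0.9 m from the base axis. Payload 7.2 kg.
Tool frame: the origin (TCP) lies midway between the tips of the shut fingers; the grasp point (between the pads) lies 19 mm behind it (bot.grip_depth is the distance from the TCP to the grasp point, in m); z points along the fingers, y is the line along which they close (so a half turn about z gives the same grasp; the last joint's range is limited). The gripper opens to 85 mm and grips with 20 to 120 N. Pads are 22 mm wide; open, the fingers measure 114 mm over their backs; the gripper's body (76 mm by 85 mm) begins 54 mm behind the grasp point. The pads swing forward as they close: fully open they stand 13 mm farther back than shut.
Start: joints at [-1.179, 0.411, -0.013, 1.596, 0.006, 1.134, -0.082], TCP at [0.277, 0.56, 0.231] pointing down, gripper open.
Joint ranges: [-2.95, 2.95], [-0.29, 1.99], [-1.47, 1.44], [0.14, 2.54], [-1.03, 4.17], [0.13, 1.85], [-2.86, 2.86]. Speed limits (rad/s): [2.39, 2.39, 3.01, 3.01, 3.14, 3.14, 3.14].

### API

Orientations are given as a unit quaternion [x, y, z, w].
In Python, from cell import bot gives the robot as it stands.
- The arm moves only by the tool jog_arm, never from a script. Its argument "deltas" is a list of rows, each a list of 3 entries, a list of its own where there are three numbers: the shift along the tool's x, y, z in shares of 0.8 m (1.0 is 0.8 m), then the turn about the tool's z in fractions of the full range, 1 being 180 degrees, then the opening, from 0 (shut) to 1 (fully open). A call has 1 to 5 rows; each row is the pose to reach, as a shift and turn from the pose commanded when the call began, along the tool's axes at that moment; what a row does not reach only later rows make up. A row lasts 1/12 s, in which the tool goes at most 41.7 mm and 7.16 degrees, less where a joint would pass 70% of its speed; a pose out of reach is approached as far as the arm can. A shift or turn number past 1, either way, is cut back to 1. A call with a gripper value outside its range is refused whole. The fingers move at their own pace and stop on an object; "squeeze" is the grip in N (left out, the last holds). Time passes only in rows, so rows that repeat a pose let the fingers close. It gives the time, the measured TCP pose, the force, the opening and the grip force at its end, in the units of the state.
- bot.sense(): the state, without advancing time (a new reading comes with each control period).
- bot.get_image(name): name is "scene" or "side" or "wrist"; returns the picture (480x640x3 uint8, red, green, blue); there is no depth.
- bot.calibration(name): a dict with "vertical_fov" (degrees; the focal length in pixels is half the picture's height over the tangent of half this angle, whatever the lens; pixels are square), "cx", "cy" (the principal point, pixels), "xyz" and "attitude" of the camera in the world; the wrist camera has in their place "tool_from_camera" (4x4, takes a point from camera to tool coordinates, whose origin is the TCP and whose axes are the flange's). Camera axes: x right, y down, z forward; pixel columns grow to the right and rows downward; lengths in m; the calibration is good to about 2 mm. A picture is of the moment at which its call begins: read the wrist's pose just before it. calibration takes no time and is no camera call.
- bot.job_done(): hands the job in; it is judged then, once.
The state is a dict: "t": time; "q": joint angles; "joint_vel": joint speeds; "effort": joint torques, N m; "tcp_pos": TCP position; "orientation": TCP orientation; "contact_force": force on the tool from outside, world axes, zero at the start; "torque": the same for the moment, N m; "opening": finger opening in m; "grip_force": force on a finger pad.
Only numpy, scipy, OpenCV 4.12 (cv2) and the standard library are available. Lean on these libraries where they do the work, as an engineer would, in place of code of your own. Each camera call takes 0.05 s, during which the arm holds its last target. There are 200 camera calls.

### The job

One of the two torch gas valves on the goldsmith's bench has the green gas cartridge standing on its plate. On that valve only, take hold of the wheel's red crank handle, turn the wheel clockwise until it is fully closed against its stop and pause there briefly, then back it off exactly two full turns counterclockwise and finish standing still, still gripping the handle there. Leave the other valve's wheel, both cartridges and everything else on the bench alone.

Things in the scene. Friction and masses are not known exactly. Their poses are not given: they have to be found in the camera images.
- valve_a: Left (+y) torch gas valve, fixed: aluminium plate 250 x 100 x 12 mm with a brass valve body and a dark steel handwheel, 122 mm across, rim top 97 mm above the bench. Origin: on the bench surface, on the wheel's vertical axis; its +x points to the plate's far end, where a black rubber pad (60 mm wide, 18 mm high, centre 145 mm from the axis) carries a cartridge.
- wheel_a (a joint): Turn of the left valve's handwheel about its vertical axis, rad: 0 = fully closed, against a hard stop; opens counterclockwise seen from above (value grows), 6.283 per turn, up to 32. Friction about 0.07 N m (1.5 N at the crank handle); stays where it is left. Open by 1.2 to 6.2 at the start.
- crank_a: The red plastic crank handle standing upright on the left valve's wheel, its centre line 50 mm from the wheel's axis: a straight round grip 16 mm in diameter, 45 mm tall, from 98 to 143 mm above the bench. It spins freely about its own upright axis, so a gripper can carry it round without turning. Origin: centre of its lower end.
- handle_a (a point): Middle of the left valve's red crank handle, 120.5 mm above the bench; turns with the wheel.
- pad_a (a point): Centre of the top of the left valve's rubber cartridge pad, 18 mm above the bench.
- valve_b: Right (-y) torch gas valve, fixed: aluminium plate 250 x 100 x 12 mm with a brass valve body and a dark steel handwheel, 122 mm across, rim top 97 mm above the bench. Origin: on the bench surface, on the wheel's vertical axis; its +x points to the plate's far end, where a black rubber pad (60 mm wide, 18 mm high, centre 145 mm from the axis) carries a cartridge.
- wheel_b (a joint): Turn of the right valve's handwheel about its vertical axis, rad: 0 = fully closed, against a hard stop; opens counterclockwise seen from above (value grows), 6.283 per turn, up to 32. Friction about 0.07 N m (1.5 N at the crank handle); stays where it is left. Open by 1.2 to 6.2 at the start.
- crank_b: The red plastic crank handle standing upright on the right valve's wheel, its centre line 50 mm from the wheel's axis: a straight round grip 16 mm in diameter, 45 mm tall, from 98 to 143 mm above the bench. It spins freely about its own upright axis, so a gripper can carry it round without turning. Origin: centre of its lower end.
- handle_b (a point): Middle of the right valve's red crank handle, 120.5 mm above the bench; turns with the wheel.
- pad_b (a point): Centre of the top of the right valve's rubber cartridge pad, 18 mm above the bench.
- green_cartridge: Green gas cartridge with a brass neck, 44 mm in diameter, 88 mm tall, 0.2 to 0.42 kg, standing loose on one of the two pads; the valve on the same plate is the one to set. Origin: centre of its underside.
- grey_cartridge: Grey empty cartridge of the same shape and size, standing loose on the other pad. Origin: centre of its underside.
- bench_block: Square polished steel bench block, 70 x 70 x 28 mm, between the two valves, a small gold ring lying on it. Origin: centre of its underside. Leave alone.
- flux_bottle: White plastic bottle, 60 mm in diameter, 100 mm tall, on the left of the bench. Origin: centre of its underside. Leave alone.
- polish_jar: Small jar with a blue cap, 56 mm in diameter, 50 mm tall, on the right of the bench. Origin: centre of its underside. Leave alone.
- hammer: Jeweller's hammer, 220 mm long, lying on the left of the bench. Leave alone.
- screwdriver: Small screwdriver with a wooden handle, 160 mm long, lying near the robot. Leave alone.
Mind the look-alikes: they are no part of the job. Of the things shaped like the green_cartridge, the green one is meant.

How it is judged:
On the way, in this order (a step that is already met when the one before it is completed fails the run):
1. the wheel of the valve with the green cartridge is turned clockwise to its stop (((horizontal distance between green_cartridge and pad_a below 0.05 m and value of joint wheel_a below 0.1 rad) or (horizontal distance between green_cartridge and pad_b below 0.05 m and value of joint wheel_b below 0.1 rad))), for 0.1 s.
2. the same wheel is backed off two full turns, its crank handle gripped (((horizontal distance between green_cartridge and pad_a below 0.05 m and value of joint wheel_a between 12.316 and 12.816 rad and contact force between the fingers and crank_a above 3 N) or (horizontal distance between green_cartridge and pad_b below 0.05 m and value of joint wheel_b between 12.316 and 12.816 rad and contact force between the fingers and crank_b above 3 N))), for 0.2 s.
At the end, for the whole second after the job is handed in: The green cartridge's valve wheel, first closed to its stop (within 0.1 rad), rests two turns open (12.566 within 0.25 rad), the fingers gripping its red handle (over 3 N); other handle moved under 10 mm, cartridges upright and moved under 20 mm, bench things under 30 mm (((horizontal distance between green_cartridge and pad_a below 0.05 m and value of joint wheel_a between 12.316 and 12.816 rad and contact force between the fingers and crank_a above 3 N and velocity of joint wheel_a between -0.1 and 0.1 rad/s and distance of handle_b from where it was at the start of the episode below 0.01 m) or (horizontal distance between green_cartridge and pad_b below 0.05 m and value of joint wheel_b between 12.316 and 12.816 rad and contact force between the fingers and crank_b above 3 N and velocity of joint wheel_b between -0.1 and 0.1 rad/s and distance of handle_a from where it was at the start of the episode below 0.01 m)) and distance of each of green_cartridge, grey_cartridge from where it was at the start of the episode below 0.02 m and angle between each of green_cartridge, grey_cartridge's own z axis and vertical below 0.15 rad and distance of each of bench_block, flux_bottle, polish_jar, hammer, screwdriver from where it was at the start of the episode below 0.03 m); the arm keeps its last pose, push and grip.
It fails at once if a cartridge was shifted by more than 20 mm (distance of any of green_cartridge, grey_cartridge from where it was at the start of the episode above 0.02 m).
It fails at once if the wheel of the valve with the grey cartridge was turned (its handle moved by more than 10 mm) ((horizontal distance between green_cartridge and pad_a below 0.05 m and distance of handle_b from where it was at the start of the episode above 0.01 m) or (horizontal distance between green_cartridge and pad_b below 0.05 m and distance of handle_a from where it was at the start of the episode above 0.01 m)).
It fails at once if a bystander on the bench was shifted by more than 30 mm (distance of any of bench_block, flux_bottle, polish_jar, hammer, screwdriver from where it was at the start of the episode above 0.03 m).
It also fails if it takes over 58 s, if anything falls off the work surface, if the arm or the gripper's body presses on something with over 40 N, if the wrist force passes 120 N, or if a joint passes its speed limit or range.

## Working session

There is one attempt and no reset: what is moved stays moved. The work goes in short steps, Python scripts to look and compute and a tool call to move; the robot and the scene stay as the last step left them, time stands still between calls to the robot, and variables do not carry over. Pictures are saved under pics/ and viewed, at most 10 in all, crops included, and the job is handed in when it is done.

Besides the shell and the picture viewer there is one more tool, called by a JSON object that holds its "method" and its "body". jog_arm: Moves the arm, as the interface text tells. Its arguments: {"type":"object","properties":{"deltas":{"type":"array"},"squeeze":{"type":"number"}},"required":["deltas"]}

```bash
mkdir -p pics; cat > h.py <<'E'
import numpy as np, cv2
from cell import bot
from scipy.spatial.transform import Rotation as R
def cam(name):
    c=bot.calibration(name); f=240/np.tan(np.radians(c["vertical_fov"])/2)
    return c,f
def ray(name,u,v):
    c,f=cam(name)
    d=np.array([(u-c["cx"])/f,(v-c["cy"])/f,1.])
    if name=="wrist":
        s=bot.sense(); T=np.array(c["tool_from_camera"]); Rt=R.from_quat(s["orientation"]).as_matrix()
        return np.array(s["tcp_pos"])+Rt@T[:3,3], Rt@T[:3,:3]@d
    a=np.array(c["attitude"],float)
    M=R.from_quat(a).as_matrix() if a.size==4 else a.reshape(3,3)
    return np.array(c["xyz"]),M@d
def onz(name,u,v,z):
    o,d=ray(name,u,v); return o+d*(z-o[2])/d[2]
def blobs(im,kind,mina=30):
    h=cv2.cvtColor(im,cv2.COLOR_RGB2HSV)
    if kind=="red": m=((h[...,0]<8)|(h[...,0]>172))&(h[...,1]>130)&(h[...,2]>60)
    if kind=="green": m=(h[...,0]>40)&(h[...,0]<90)&(h[...,1]>90)&(h[...,2]>40)
    n,l,s,c=cv2.connectedComponentsWithStats(m.astype(np.uint8))
    return [(s[i].tolist(),c[i].round(1).tolist()) for i in range(1,n) if s[i][4]>mina]
E
python3 - <<'E'
from h import *
print(bot.sense())
for n in ("scene","side"):
    im=bot.get_image(n); cv2.imwrite(f"pics/{n}0.png",im[...,::-1]); print(n,bot.calibration(n))
    for k in("red","green"): print(k,blobs(im,k))
E
```

```text
{'t': 0.0, 'q': array([-1.17922022,  0.41189281, -0.01271368,  1.59707539,  0.00561765,
        1.13430123, -0.08223637]), 'joint_vel': array([-1.08882051e-03,  1.57860778e-03,  1.39199477e-03,  5.27437359e-04,
       -1.18175407e-04, -2.93275135e-05, -1.36914237e-03]), 'effort': array([-1.11351063e-03, -6.00608897e+01,  6.81745838e-01, -2.99432856e+01,
        1.38014296e-02,  1.01741889e-02, -6.87350465e-06]), 'tcp_pos': array([0.27715738, 0.5596144 , 0.23044466]), 'orientation': array([ 2.27869699e-01,  9.73691289e-01, -8.11398352e-04, -1.22055306e-04]), 'contact_force': array([-0.43300802, -0.25627053, -0.40486556]), 'torque': array([-0.00820223, -0.03804794,  0.03709622]), 'grip_force': 0.0, 'opening': 0.08550559898598173}
scene {'vertical_fov': 48.88615829342013, 'cx': 307.75679349241835, 'cy': 250.8076847590626, 'xyz': array([1.41370484, 0.73541701, 0.95571795]), 'attitude': array([ 0.37858263,  0.81127944, -0.40029038, -0.19562329])}
red [([236, 208, 6, 16, 75], [238.7, 215.7]), ([332, 264, 7, 17, 102], [334.6, 272.0])]
green [([108, 130, 67, 88, 2908], [138.5, 175.6]), ([303, 300, 19, 27, 403], [311.9, 313.7]), ([303, 326, 18, 6, 32], [311.9, 328.9])]
side {'vertical_fov': 46.60818284448024, 'cx': 321.91607790036056, 'cy': 238.7015688826374, 'xyz': array([0.46989977, 1.1541029 , 0.99774928]), 'attitude': array([-0.04256762,  0.89694454, -0.44001292,  0.00819324])}
red [([324, 181, 5, 15, 72], [326.0, 187.9]), ([301, 260, 7, 18, 96], [304.2, 268.8])]
green [([307, 82, 42, 78, 1594], [328.2, 128.7]), ([256, 275, 18, 26, 378], [264.5, 287.7])]
```

View pics/scene0.png

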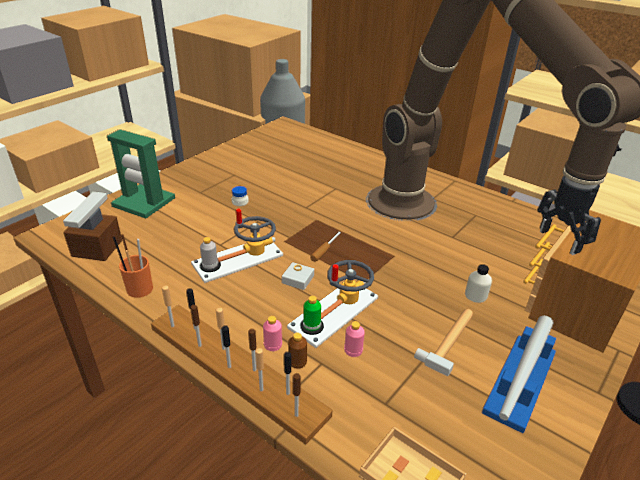

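```bash
python3 - <<'E'
from h import *
def tri(a,b):
    o1,d1=ray("scene",*a);o2,d2=ray("side",*b)
    s=np.linalg.lstsq(np.c_[d1,-d2],o2-o1,rcond=None)[0]
    p,q=o1+d1*s[0],o2+d2*s[1]; return ((p+q)/2).round(4),np.linalg.norm(p-q).round(4)
print("near red",tri((334.6,272),(304.2,268.8)))
print("far red",tri((238.7,215.7),(326,187.9)))
print("green",tri((312,313.7),(264.5,287.7)))
im=cv2.imread("pics/side0.png"); cv2.imwrite("pics/side_crop.png",cv2.resize(im[130:360,180:420],None,fx=2.5,fy=2.5))
E
```

```text
near red (array([0.5772, 0.1467, 0.1198]), np.float64(0.0006))
far red (array([ 0.5531, -0.2174,  0.1197]), np.float64(0.0012))
green (array([0.6751, 0.1549, 0.0545]), np.float64(0.0027))
```

View pics/side_crop.png

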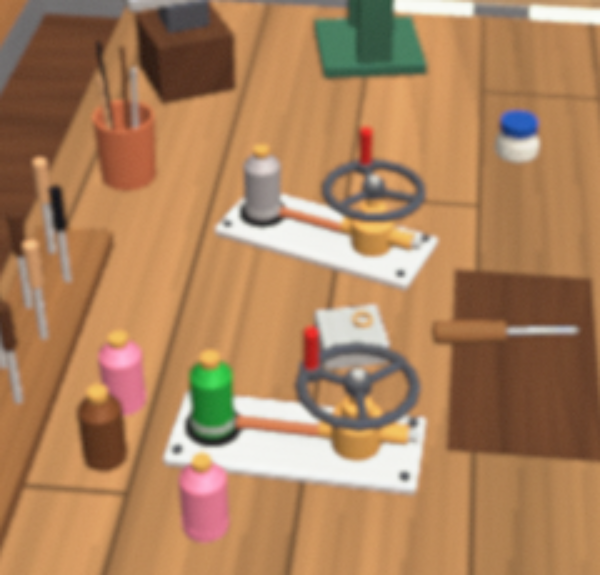

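The green cartridge (scene 312,314; side 264,288) stands on the left (+y) plate. The look-alikes are the grey one (scene 208,255), the pinks (272,333 and 355,338) and the brown one (298,350). Only the green one fits, so the target is valve_a with its red handle at scene (335,272); the enlarged side crop confirms this. Next I'll find the wheel axis.

```bash
python3 - <<'E'
from h import *
H=np.array([.5772,.1467]); C=np.array([.6751,.1549])
# wheel outer rim -> plane z=.091 -> circle
for n,(x0,y0,x1,y1) in dict(scene=(322,255,380,298),side=(294,262,352,308)).items():
    im=cv2.imread(f"pics/{n}0.png"); h=cv2.cvtColor(im,cv2.COLOR_BGR2HSV)
    m=np.zeros(im.shape[:2],np.uint8); m[y0:y1,x0:x1]=((h[...,1]<75)&(h[...,2]<115))[y0:y1,x0:x1]*255
    nn,l,s,c=cv2.connectedComponentsWithStats(m); i=1+np.argmax(s[1:,4]); m=(l==i).astype(np.uint8)
    hull=cv2.convexHull(cv2.findContours(m,0,1)[0][0] if 0 else np.argwhere(m)[:,::-1].astype(np.int32)).reshape(-1,2)
    P=np.array([onz(n,u,v,.091)[:2] for u,v in hull])
    a=np.linalg.lstsq(np.c_[2*P,np.ones(len(P))],(P**2).sum(1),rcond=None)[0]
    ctr=a[:2]; r=np.sqrt(a[2]+ctr@ctr)
    print(n,s[i],ctr.round(4),r.round(4),"dH",np.linalg.norm(ctr-H).round(4),"dC",np.linalg.norm(ctr-C).round(4))
print("hub side",onz("side",323.2,281.2,.1))
s=bot.sense(); Rt=R.from_quat(s["orientation"]).as_matrix(); print(Rt.round(3))
print("to hover",(Rt.T@(np.array([.577,.147,.2])-s["tcp_pos"])).round(4))
E
```

```text
scene [328 260  46  31 525] [0.5308 0.1637] 0.061 dH 0.0494 dC 0.1446
side [299 268  48  34 540] [0.5312 0.1627] 0.0586 dH 0.0487 dC 0.1441
hub side [0.52939119 0.16360459 0.1       ]
[[-0.896  0.444 -0.001]
 [ 0.444  0.896 -0.001]
 [-0.    -0.001 -1.   ]]
to hover [-0.4518 -0.2367  0.0309]
```

Units first: shifts go in shares of 0.8 m and turns go in shares of 180 degrees. So -0.175 m / 0.8 = -0.2188, -0.035 m / 0.8 = -0.0438.

{"method": "jog_arm", "body": {"deltas": [[[-0.0438, -0.0229, 0], 0, 1], [[-0.0875, -0.0458, 0], 0, 1], [[-0.1313, -0.0688, 0], 0, 1], [[-0.175, -0.0916, 0], 0, 1], [[-0.2188, -0.1145, 0], 0, 1]], "squeeze": 60}}

```text
t: 0.52
tcp_pos: [0.3942, 0.3985, 0.231]
orientation: [0.228, 0.974, -0.0, -0.0]
contact_force: [-0.1, 0.5, -0.1]
opening: 0.0855
grip_force: 0.0
```

{"method": "jog_arm", "body": {"deltas": [[[-0.0438, -0.0229, 0], 0, 1], [[-0.0875, -0.0458, 0], 0, 1], [[-0.1313, -0.0688, 0], 0, 1], [[-0.175, -0.0916, 0], 0, 1], [[-0.2188, -0.1145, 0], 0, 1]]}}

```text
t: 0.93
tcp_pos: [0.5103, 0.2387, 0.2312]
orientation: [0.228, 0.974, -0.0, -0.0]
contact_force: [1.1, 0.4, 0.0]
opening: 0.0854
grip_force: 0.0
```

Scaled: -0.1018 m / 0.8 = -0.1273, -0.068 m / 0.8 = -0.085.

{"method": "jog_arm", "body": {"deltas": [[[-0.0425, -0.0223, 0], 0, 1], [[-0.085, -0.0445, 0.0125], 0, 1], [[-0.1273, -0.0669, 0.025], 0, 1], [[-0.1273, -0.0669, 0.0375], 0, 1], [[-0.1273, -0.0669, 0.0375], 0, 1]]}}

```text
t: 1.35
tcp_pos: [0.577, 0.1441, 0.1988]
orientation: [0.23, 0.973, -0.002, -0.001]
contact_force: [-1.4, 0.5, -1.3]
opening: 0.0853
grip_force: 0.0
```

```bash
python3 - <<'E'
from h import *
s=bot.sense(); im=bot.get_image("wrist"); cv2.imwrite("pics/w1.png",im[...,::-1])
Rt=R.from_quat(s["orientation"]).as_matrix(); print(s["t"],s["tcp_pos"],Rt.round(3),s["contact_force"])
print(blobs(im,"red"))
print("shift",(Rt.T@(np.array([.577,.147,.108])-s["tcp_pos"])).round(4))
E
```

```text
1.35 [0.57702003 0.14405626 0.19875843] [[-0.894  0.448 -0.003]
 [ 0.448  0.894 -0.002]
 [ 0.002 -0.004 -1.   ]] [-1.38229121  0.5057596  -1.32565096]
[([315, 230, 24, 42, 828], [326.0, 250.9])]
shift [0.0012 0.003  0.0908]
```

View pics/w1.png

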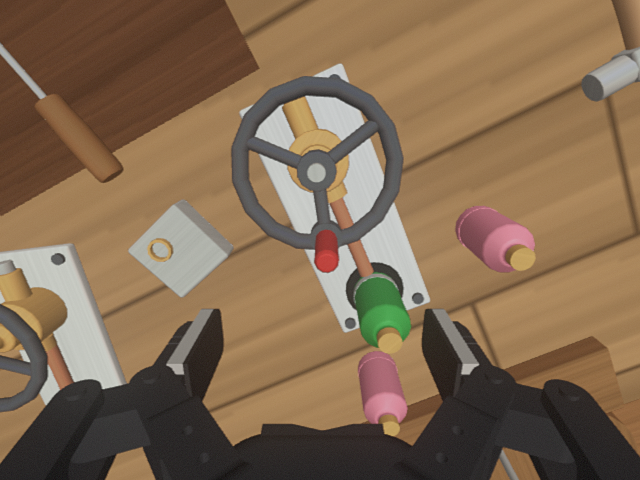

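The wrist picture shows the red handle at (326,251) on the wheel (hub at 316,172), with the green cartridge at (383,310) on the same plate. I'll settle, check the position, then descend.

Scaled: 0.035 m / 0.8 = 0.0438, 0.03 m / 0.8 = 0.0375.

{"method": "jog_arm", "body": {"deltas": [[[0, 0, 0.0125], 0, 1], [[0, 0, 0.0375], 0, 1], [[0, 0, 0.0438], 0, 1], [[0, 0, 0.0438], 0, 1], [[0, 0, 0.0438], 0, 1]]}}

```text
t: 1.82
tcp_pos: [0.5768, 0.1485, 0.1665]
orientation: [0.227, 0.974, 0.0, -0.0]
contact_force: [0.1, -0.0, 0.7]
opening: 0.0854
grip_force: 0.0
```

```bash
python3 - <<'E'
from h import *
s=bot.sense(); im=bot.get_image("wrist"); cv2.imwrite("pics/w2.png",im[...,::-1])
Rt=R.from_quat(s["orientation"]).as_matrix(); print(s["tcp_pos"],s["contact_force"])
b=blobs(im,"red"); print(b)
for (u,v) in [b[0][1]]: print(onz("wrist",u,v,.1205))
print("shift",(Rt.T@(np.array([.577,.147,.108])-s["tcp_pos"])).round(4))
E
```

```text
[0.57682703 0.14849141 0.16649591] [ 0.07952318 -0.04081451  0.69126723]
[([305, 248, 29, 53, 1214], [319.4, 274.6])]
[0.57993647 0.14502765 0.1205    ]
shift [-0.0008 -0.0013  0.0585]
```

Scaled: 0.058 m / 0.8 = 0.0725, -0.002 m / 0.8 = -0.0025.

{"method": "jog_arm", "body": {"deltas": [[[-0.0025, -0.0019, 0.025], 0, 1], [[-0.0025, -0.0019, 0.0563], 0, 1], [[-0.0025, -0.0019, 0.0725], 0, 1], [[-0.0025, -0.0019, 0.0725], 0, 0.5], [[-0.0025, -0.0019, 0.0725], 0, 0]]}}

```text
t: 2.28
tcp_pos: [0.5785, 0.1455, 0.1088]
orientation: [0.228, 0.974, 0.0, -0.0]
contact_force: [0.6, 0.6, 0.6]
opening: 0.064
grip_force: 0.0
```

{"method": "jog_arm", "body": {"deltas": [[[0, 0, 0], 0, 0], [[0, 0, 0], 0, 0], [[0, 0, 0], 0, 0], [[0, 0, 0], 0, 0], [[0, 0, 0], 0, 0]]}}

```text
t: 2.7
tcp_pos: [0.579, 0.1455, 0.1095]
orientation: [0.228, 0.974, 0.001, 0.001]
contact_force: [-1.7, -0.3, 6.4]
opening: 0.0144
grip_force: 58.4
```

{"method": "jog_arm", "body": {"deltas": [[[0, 0, 0], 0, 0], [[0, 0, 0], 0, 0], [[0, 0, 0], 0, 0]]}}

```text
t: 2.95
tcp_pos: [0.579, 0.1455, 0.1095]
orientation: [0.228, 0.974, 0.001, 0.001]
contact_force: [-0.8, 0.0, 6.1]
opening: 0.0146
grip_force: 58.4
```

```bash
python3 - <<'E'
from h import *
s=bot.sense();Rt=R.from_quat(s["orientation"]).as_matrix(); p=s["tcp_pos"]; print(p,s["contact_force"],s["torque"],s["opening"],s["grip_force"])
im=bot.get_image("wrist"); cv2.imwrite("pics/w3.png",im[...,::-1])
c=np.array([.531,.1632]); d=p[:2]-c; print(np.hypot(*d),np.degrees(np.arctan2(d[1],d[0])))
E
```

```text
[0.57898698 0.14547025 0.10951   ] [-0.79585988  0.01150248  6.08367398] [-0.03685012  0.30968687  0.00084055] 0.014556444471867137 58.40249402470363
0.051157539341590424 -20.277760092686755
```

View pics/w3.png

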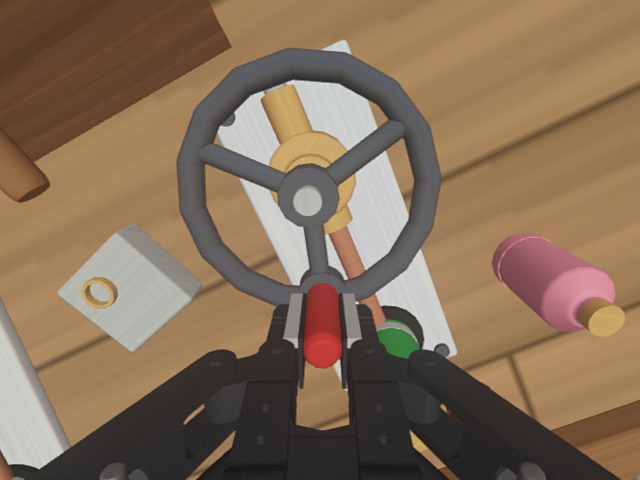

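```bash
cat > plan.py <<'E'
import sys,json,numpy as np
# plan.py r start step rows calls : circle arcs in tool axes, mm-rounded absolute points so rounding never adds up
def pt(a,r): return np.round([r*np.cos(np.radians(a-153.6)),r*np.cos(np.radians(a-63.6))],4)
r,a,st=map(float,sys.argv[1:4]); n,calls,hold=map(int,sys.argv[4:7])
for c in range(calls):
    p0=pt(a,r); rows=[[*(pt(a+st*(i+1),r)-p0).round(4).tolist(),0] for i in range(n)]
    rows+= [rows[-1]]*hold; a+=st*n
    print("%.0f"%a,json.dumps([[x,0,0] for x in rows]))
E
python3 plan.py .05 -20 -12 5 1 0; python3 plan.py .05 -80 -4 3 24 0
```

```text
-80 [[[-0.0001, -0.0105, 0], 0, 0], [[0.002, -0.0207, 0], 0, 0], [[0.0062, -0.0303, 0], 0, 0], [[0.0123, -0.0388, 0], 0, 0], [[0.02, -0.0458, 0], 0, 0]]
-92 [[[0.0029, -0.002, 0], 0, 0], [[0.0059, -0.0038, 0], 0, 0], [[0.009, -0.0053, 0], 0, 0]]
-104 [[[0.0033, -0.0014, 0], 0, 0], [[0.0066, -0.0025, 0], 0, 0], [[0.01, -0.0033, 0], 0, 0]]
-116 [[[0.0034, -0.0007, 0], 0, 0], [[0.0069, -0.0011, 0], 0, 0], [[0.0104, -0.0012, 0], 0, 0]]
-128 [[[0.0034, 0.0001, 0], 0, 0], [[0.0069, 0.0004, 0], 0, 0], [[0.0104, 0.001, 0], 0, 0]]
-140 [[[0.0033, 0.0008, 0], 0, 0], [[0.0067, 0.0019, 0], 0, 0], [[0.0099, 0.0032, 0], 0, 0]]
-152 [[[0.0032, 0.0015, 0], 0, 0], [[0.0062, 0.0032, 0], 0, 0], [[0.0091, 0.0051, 0], 0, 0]]
-164 [[[0.0028, 0.0022, 0], 0, 0], [[0.0054, 0.0045, 0], 0, 0], [[0.0078, 0.007, 0], 0, 0]]
-176 [[[0.0023, 0.0026, 0], 0, 0], [[0.0044, 0.0055, 0], 0, 0], [[0.0062, 0.0084, 0], 0, 0]]
-188 [[[0.0017, 0.0031, 0], 0, 0], [[0.0031, 0.0062, 0], 0, 0], [[0.0043, 0.0095, 0], 0, 0]]
-200 [[[0.001, 0.0034, 0], 0, 0], [[0.0018, 0.0068, 0], 0, 0], [[0.0023, 0.0102, 0], 0, 0]]
-212 [[[0.0003, 
[... 632 characters left out ...]
, 0], 0, 0]]
-296 [[[-0.0034, 0.0007, 0], 0, 0], [[-0.0069, 0.0011, 0], 0, 0], [[-0.0104, 0.0012, 0], 0, 0]]
-308 [[[-0.0034, -0.0001, 0], 0, 0], [[-0.0069, -0.0004, 0], 0, 0], [[-0.0104, -0.001, 0], 0, 0]]
-320 [[[-0.0033, -0.0008, 0], 0, 0], [[-0.0067, -0.0019, 0], 0, 0], [[-0.0099, -0.0032, 0], 0, 0]]
-332 [[[-0.0032, -0.0015, 0], 0, 0], [[-0.0062, -0.0032, 0], 0, 0], [[-0.0091, -0.0051, 0], 0, 0]]
-344 [[[-0.0028, -0.0022, 0], 0, 0], [[-0.0054, -0.0045, 0], 0, 0], [[-0.0078, -0.007, 0], 0, 0]]
-356 [[[-0.0023, -0.0026, 0], 0, 0], [[-0.0044, -0.0055, 0], 0, 0], [[-0.0062, -0.0084, 0], 0, 0]]
-368 [[[-0.0017, -0.0031, 0], 0, 0], [[-0.0031, -0.0062, 0], 0, 0], [[-0.0043, -0.0095, 0], 0, 0]]
```

{"method": "jog_arm", "body": {"deltas": [[[-0.0001, -0.0131, 0], 0, 0], [[0.0025, -0.0259, 0], 0, 0], [[0.0078, -0.0379, 0], 0, 0], [[0.0154, -0.0485, 0], 0, 0], [[0.025, -0.0573, 0], 0, 0]]}}

```text
t: 3.42
tcp_pos: [0.5408, 0.1126, 0.1095]
orientation: [0.228, 0.974, 0.001, 0.001]
contact_force: [1.1, 2.8, 6.0]
opening: 0.0146
grip_force: 59.4
```

Scaled: 0.009 m / 0.8 = 0.0113, 0.0059 m / 0.8 = 0.0074.

{"method": "jog_arm", "body": {"deltas": [[[0.0036, -0.0025, 0], 0, 0], [[0.0074, -0.0048, 0], 0, 0], [[0.0113, -0.0066, 0], 0, 0], [[0.0113, -0.0066, 0], 0, 0]]}}

```text
t: 3.75
tcp_pos: [0.5298, 0.1119, 0.1094]
orientation: [0.228, 0.974, 0.0, 0.001]
contact_force: [-1.0, -0.3, 7.8]
opening: 0.0144
grip_force: 59.7
```

Scaled: 0.01 m / 0.8 = 0.0125, 0.0066 m / 0.8 = 0.0083.

{"method": "jog_arm", "body": {"deltas": [[[0.0041, -0.0018, 0], 0, 0], [[0.0083, -0.0031, 0], 0, 0], [[0.0125, -0.0041, 0], 0, 0], [[0.0125, -0.0041, 0], 0, 0]]}}

```text
t: 4.08
tcp_pos: [0.5195, 0.1133, 0.1094]
orientation: [0.228, 0.974, 0.0, 0.001]
contact_force: [-0.6, -0.8, 8.4]
opening: 0.0145
grip_force: 59.7
```

Scaled: 0.0104 m / 0.8 = 0.013, 0.0069 m / 0.8 = 0.0086.

{"method": "jog_arm", "body": {"deltas": [[[0.0043, -0.0009, 0], 0, 0], [[0.0086, -0.0014, 0], 0, 0], [[0.013, -0.0015, 0], 0, 0], [[0.013, -0.0015, 0], 0, 0]]}}

```text
t: 4.42
tcp_pos: [0.5096, 0.117, 0.1094]
orientation: [0.228, 0.974, 0.0, 0.001]
contact_force: [-1.7, -0.7, 8.4]
opening: 0.0142
grip_force: 59.8
```

{"method": "jog_arm", "body": {"deltas": [[[0.0043, 0.0001, 0], 0, 0], [[0.0086, 0.0005, 0], 0, 0], [[0.013, 0.0013, 0], 0, 0], [[0.013, 0.0013, 0], 0, 0]]}}

```text
t: 4.75
tcp_pos: [0.5008, 0.1225, 0.1094]
orientation: [0.228, 0.974, 0.0, 0.001]
contact_force: [-1.3, 0.2, 9.0]
opening: 0.0146
grip_force: 59.8
```

Scaled: 0.0099 m / 0.8 = 0.0124, 0.0067 m / 0.8 = 0.0084.

{"method": "jog_arm", "body": {"deltas": [[[0.0041, 0.001, 0], 0, 0], [[0.0084, 0.0024, 0], 0, 0], [[0.0124, 0.004, 0], 0, 0], [[0.0124, 0.004, 0], 0, 0]]}}

```text
t: 5.08
tcp_pos: [0.4933, 0.1299, 0.1094]
orientation: [0.228, 0.974, 0.0, 0.001]
contact_force: [-1.3, 0.2, 10.1]
opening: 0.014
grip_force: 59.9
```

Scaled: 0.0091 m / 0.8 = 0.0114, 0.0062 m / 0.8 = 0.0078.

{"method": "jog_arm", "body": {"deltas": [[[0.004, 0.0019, 0], 0, 0], [[0.0078, 0.004, 0], 0, 0], [[0.0114, 0.0064, 0], 0, 0], [[0.0114, 0.0064, 0], 0, 0]]}}

```text
t: 5.42
tcp_pos: [0.4874, 0.1387, 0.1094]
orientation: [0.228, 0.974, 0.0, 0.001]
contact_force: [-1.2, -0.2, 8.9]
opening: 0.0145
grip_force: 59.9
```

Scaled: 0.0078 m / 0.8 = 0.0098, 0.007 m / 0.8 = 0.0088.

{"method": "jog_arm", "body": {"deltas": [[[0.0035, 0.0028, 0], 0, 0], [[0.0068, 0.0056, 0], 0, 0], [[0.0098, 0.0088, 0], 0, 0], [[0.0098, 0.0088, 0], 0, 0]]}}

```text
t: 5.75
tcp_pos: [0.4835, 0.1485, 0.1094]
orientation: [0.228, 0.974, 0.0, 0.001]
contact_force: [-1.5, 0.4, 10.3]
opening: 0.0143
grip_force: 59.9
```

Scaled: 0.0084 m / 0.8 = 0.0105, 0.0062 m / 0.8 = 0.0078.

{"method": "jog_arm", "body": {"deltas": [[[0.0029, 0.0033, 0], 0, 0], [[0.0055, 0.0069, 0], 0, 0], [[0.0078, 0.0105, 0], 0, 0], [[0.0078, 0.0105, 0], 0, 0]]}}

```text
t: 6.08
tcp_pos: [0.4818, 0.1589, 0.1094]
orientation: [0.228, 0.974, 0.0, 0.001]
contact_force: [-1.3, 1.4, 9.7]
opening: 0.0144
grip_force: 59.9
```

Scaled: 0.0095 m / 0.8 = 0.0119, 0.0062 m / 0.8 = 0.0078.

{"method": "jog_arm", "body": {"deltas": [[[0.0021, 0.0039, 0], 0, 0], [[0.0039, 0.0078, 0], 0, 0], [[0.0054, 0.0119, 0], 0, 0], [[0.0054, 0.0119, 0], 0, 0]]}}

```text
t: 6.42
tcp_pos: [0.4823, 0.1694, 0.1094]
orientation: [0.228, 0.974, 0.001, 0.001]
contact_force: [-1.1, 1.9, 9.9]
opening: 0.0144
grip_force: 59.9
```

Scaled: 0.0102 m / 0.8 = 0.0128, 0.001 m / 0.8 = 0.0013.

{"method": "jog_arm", "body": {"deltas": [[[0.0013, 0.0043, 0], 0, 0], [[0.0023, 0.0085, 0], 0, 0], [[0.0029, 0.0128, 0], 0, 0], [[0.0029, 0.0128, 0], 0, 0]]}}

```text
t: 6.75
tcp_pos: [0.4849, 0.1796, 0.1094]
orientation: [0.228, 0.974, 0.001, 0.001]
contact_force: [-0.8, 1.6, 8.7]
opening: 0.014
grip_force: 59.8
```

Scaled: 0.0105 m / 0.8 = 0.0131, 0.007 m / 0.8 = 0.0088.

{"method": "jog_arm", "body": {"deltas": [[[0.0004, 0.0044, 0], 0, 0], [[0.0004, 0.0088, 0], 0, 0], [[0.0001, 0.0131, 0], 0, 0], [[0.0001, 0.0131, 0], 0, 0]]}}

```text
t: 7.08
tcp_pos: [0.4897, 0.189, 0.1094]
orientation: [0.228, 0.974, 0.001, 0.001]
contact_force: [0.6, 1.9, 7.9]
opening: 0.0142
grip_force: 59.8
```

Scaled: 0.0102 m / 0.8 = 0.0128, 0.0069 m / 0.8 = 0.0086.

{"method": "jog_arm", "body": {"deltas": [[[-0.0006, 0.0043, 0], 0, 0], [[-0.0015, 0.0086, 0], 0, 0], [[-0.0026, 0.0128, 0], 0, 0], [[-0.0026, 0.0128, 0], 0, 0]]}}

```text
t: 7.42
tcp_pos: [0.4962, 0.1971, 0.1094]
orientation: [0.228, 0.974, 0.001, 0.001]
contact_force: [0.2, 1.2, 8.4]
opening: 0.0145
grip_force: 59.7
```

Scaled: 0.0096 m / 0.8 = 0.012, 0.0065 m / 0.8 = 0.0081.

{"method": "jog_arm", "body": {"deltas": [[[-0.0015, 0.0041, 0], 0, 0], [[-0.0033, 0.0081, 0], 0, 0], [[-0.0053, 0.012, 0], 0, 0], [[-0.0053, 0.012, 0], 0, 0]]}}

```text
t: 7.75
tcp_pos: [0.5043, 0.2037, 0.1094]
orientation: [0.228, 0.974, 0.001, 0.001]
contact_force: [1.0, 0.7, 8.8]
opening: 0.0138
grip_force: 59.7
```

Scaled: 0.0085 m / 0.8 = 0.0106, -0.0061 m / 0.8 = -0.0076.

{"method": "jog_arm", "body": {"deltas": [[[-0.0024, 0.0038, 0], 0, 0], [[-0.0049, 0.0073, 0], 0, 0], [[-0.0076, 0.0106, 0], 0, 0], [[-0.0076, 0.0106, 0], 0, 0]]}}

```text
t: 8.08
tcp_pos: [0.5136, 0.2085, 0.1095]
orientation: [0.228, 0.974, 0.001, 0.001]
contact_force: [0.6, -0.4, 8.7]
opening: 0.0146
grip_force: 59.7
```

Scaled: -0.0077 m / 0.8 = -0.0096, 0.007 m / 0.8 = 0.0088.

{"method": "jog_arm", "body": {"deltas": [[[-0.003, 0.0031, 0], 0, 0], [[-0.0063, 0.0061, 0], 0, 0], [[-0.0096, 0.0088, 0], 0, 0], [[-0.0096, 0.0088, 0], 0, 0]]}}

```text
t: 8.42
tcp_pos: [0.5236, 0.2112, 0.1094]
orientation: [0.228, 0.974, 0.001, 0.001]
contact_force: [0.2, -0.3, 8.5]
opening: 0.0145
grip_force: 59.7
```

Scaled: -0.009 m / 0.8 = -0.0113, -0.0059 m / 0.8 = -0.0074.

{"method": "jog_arm", "body": {"deltas": [[[-0.0036, 0.0025, 0], 0, 0], [[-0.0074, 0.0048, 0], 0, 0], [[-0.0113, 0.0066, 0], 0, 0], [[-0.0113, 0.0066, 0], 0, 0]]}}

```text
t: 8.75
tcp_pos: [0.534, 0.2119, 0.1094]
orientation: [0.228, 0.974, 0.001, 0.001]
contact_force: [0.9, -0.9, 8.3]
opening: 0.0146
grip_force: 59.7
```

Scaled: -0.01 m / 0.8 = -0.0125, -0.0066 m / 0.8 = -0.0083.

{"method": "jog_arm", "body": {"deltas": [[[-0.0041, 0.0018, 0], 0, 0], [[-0.0083, 0.0031, 0], 0, 0], [[-0.0125, 0.0041, 0], 0, 0], [[-0.0125, 0.0041, 0], 0, 0]]}}

```text
t: 9.08
tcp_pos: [0.5444, 0.2103, 0.1095]
orientation: [0.228, 0.974, 0.0, 0.001]
contact_force: [0.9, -0.6, 7.7]
opening: 0.0144
grip_force: 59.6
```

Scaled: -0.0104 m / 0.8 = -0.013, -0.0069 m / 0.8 = -0.0086.

{"method": "jog_arm", "body": {"deltas": [[[-0.0043, 0.0009, 0], 0, 0], [[-0.0086, 0.0014, 0], 0, 0], [[-0.013, 0.0015, 0], 0, 0], [[-0.013, 0.0015, 0], 0, 0]]}}

```text
t: 9.42
tcp_pos: [0.5542, 0.2065, 0.1094]
orientation: [0.228, 0.974, 0.0, 0.001]
contact_force: [1.1, -1.1, 7.9]
opening: 0.0145
grip_force: 59.6
```

Scaled: -0.0104 m / 0.8 = -0.013, -0.001 m / 0.8 = -0.0013.

{"method": "jog_arm", "body": {"deltas": [[[-0.0043, -0.0001, 0], 0, 0], [[-0.0086, -0.0005, 0], 0, 0], [[-0.013, -0.0013, 0], 0, 0], [[-0.013, -0.0013, 0], 0, 0]]}}

```text
t: 9.75
tcp_pos: [0.563, 0.2009, 0.1094]
orientation: [0.228, 0.974, 0.0, 0.001]
contact_force: [-0.1, -1.3, 8.6]
opening: 0.0145
grip_force: 59.6
```

Scaled: -0.0099 m / 0.8 = -0.0124, -0.0067 m / 0.8 = -0.0084.

{"method": "jog_arm", "body": {"deltas": [[[-0.0041, -0.001, 0], 0, 0], [[-0.0084, -0.0024, 0], 0, 0], [[-0.0124, -0.004, 0], 0, 0], [[-0.0124, -0.004, 0], 0, 0]]}}

```text
t: 10.08
tcp_pos: [0.5703, 0.1937, 0.1095]
orientation: [0.228, 0.974, 0.0, 0.001]
contact_force: [-0.1, -0.7, 7.5]
opening: 0.0146
grip_force: 59.6
```

Scaled: -0.0091 m / 0.8 = -0.0114, -0.0062 m / 0.8 = -0.0078.

{"method": "jog_arm", "body": {"deltas": [[[-0.004, -0.0019, 0], 0, 0], [[-0.0078, -0.004, 0], 0, 0], [[-0.0114, -0.0064, 0], 0, 0], [[-0.0114, -0.0064, 0], 0, 0]]}}

```text
t: 10.42
tcp_pos: [0.5761, 0.185, 0.1095]
orientation: [0.228, 0.974, 0.0, 0.001]
contact_force: [-0.4, -1.3, 8.3]
opening: 0.0143
grip_force: 59.6
```

Scaled: -0.0078 m / 0.8 = -0.0098, -0.007 m / 0.8 = -0.0088.

{"method": "jog_arm", "body": {"deltas": [[[-0.0035, -0.0028, 0], 0, 0], [[-0.0068, -0.0056, 0], 0, 0], [[-0.0098, -0.0088, 0], 0, 0], [[-0.0098, -0.0088, 0], 0, 0]]}}

```text
t: 10.75
tcp_pos: [0.5799, 0.1753, 0.1095]
orientation: [0.228, 0.974, 0.0, 0.001]
contact_force: [-1.0, 0.0, 7.7]
opening: 0.0142
grip_force: 59.6
```

Scaled: -0.0084 m / 0.8 = -0.0105, -0.0062 m / 0.8 = -0.0078.

{"method": "jog_arm", "body": {"deltas": [[[-0.0029, -0.0033, 0], 0, 0], [[-0.0055, -0.0069, 0], 0, 0], [[-0.0078, -0.0105, 0], 0, 0], [[-0.0078, -0.0105, 0], 0, 0]]}}

```text
t: 11.08
tcp_pos: [0.5816, 0.165, 0.1095]
orientation: [0.228, 0.974, 0.0, 0.001]
contact_force: [-0.2, -1.3, 7.9]
opening: 0.0142
grip_force: 59.6
```

Scaled: -0.0095 m / 0.8 = -0.0119, -0.0062 m / 0.8 = -0.0078.

{"method": "jog_arm", "body": {"deltas": [[[-0.0021, -0.0039, 0], 0, 0], [[-0.0039, -0.0078, 0], 0, 0], [[-0.0054, -0.0119, 0], 0, 0], [[-0.0054, -0.0119, 0], 0, 0]]}}

```text
t: 11.42
tcp_pos: [0.5816, 0.1587, 0.1095]
orientation: [0.227, 0.974, 0.003, 0.001]
contact_force: [2.0, 9.4, 3.9]
opening: 0.0144
grip_force: 59.4
```

Scaled: -0.002 m / 0.8 = -0.0025, 0.0001 m / 0.8 = 0.0001.

{"method": "jog_arm", "body": {"deltas": [[[0.0001, -0.0025, 0], 0, 0], [[0.0001, -0.0025, 0], 0, 0], [[0.0001, -0.0025, 0], 0, 0], [[0.0001, -0.0025, 0], 0, 0], [[0.0001, -0.0025, 0], 0, 0]]}}

```text
t: 11.83
tcp_pos: [0.5815, 0.1586, 0.1096]
orientation: [0.226, 0.974, 0.004, 0.002]
contact_force: [4.9, 12.9, 0.5]
opening: 0.0145
grip_force: 59.1
```

```bash
python3 - <<'E'
from h import *
s=bot.sense(); print(s["tcp_pos"],s["contact_force"],s["torque"],s["orientation"])
im=bot.get_image("wrist"); cv2.imwrite("pics/w4.png",im[...,::-1])
P=np.array([[.5298,.1119],[.5195,.1133],[.5096,.117],[.5008,.1225],[.4933,.1299],[.4874,.1387],[.4835,.1485],[.4818,.1589],[.4823,.1694],[.4849,.1796],[.4897,.189],[.4962,.1971],[.5043,.2037],[.5136,.2085],[.5236,.2112],[.534,.2119],[.5444,.2103],[.5542,.2065],[.563,.2009],[.5703,.1937],[.5761,.185],[.5799,.1753],[.5816,.165]])
a=np.linalg.lstsq(np.c_[2*P,np.ones(len(P))],(P**2).sum(1),rcond=None)[0]; c=a[:2]; print(c,np.sqrt(a[2]+c@c))
ang=lambda p:np.degrees(np.arctan2(p[1]-c[1],p[0]-c[0])); print(ang(P[-1]),ang(s["tcp_pos"]),ang(P[0]))
E
```

```text
[0.58152401 0.15859084 0.10960372] [ 4.87923014 12.88062726  0.53875543] [ 2.64336768 -1.10366008 -0.01782731] [0.22641711 0.97402199 0.00362359 0.00182178]
[0.53171624 0.16186914] 0.05002313222280516
3.5913518528333377 -3.7657216043049693 -92.1961260472526
```

View pics/w4.png

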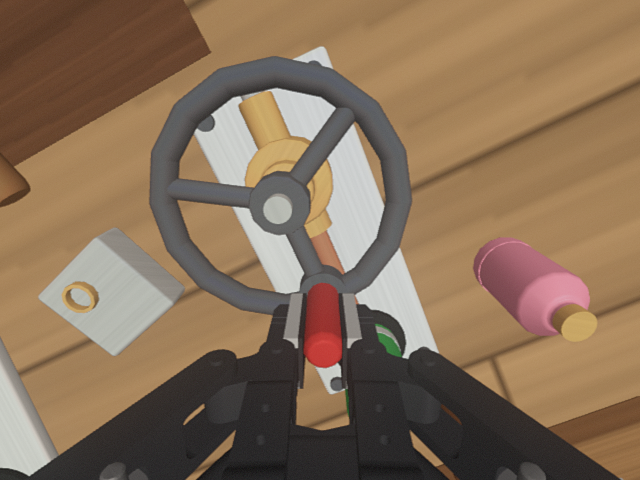

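The wheel is against its stop: y is stuck at 0.1586 while the command is past it, with about 13 N of reaction, held about 0.5 s, and the picture shows the handle still gripped at (322,325). Next I'll back off 720°.

```bash
python3 plan.py .05 -368 6 3 1 0; python3 plan.py .05 -350 20 5 7 0; python3 plan.py .05 350 6.5 1 1 0
```

```text
-350 [[[0.0019, 0.0049, 0], 0, 0], [[0.0043, 0.0095, 0], 0, 0], [[0.0072, 0.0139, 0], 0, 0]]
-250 [[[0.0125, 0.0119, 0], 0, 0], [[0.0284, 0.0189, 0], 0, 0], [[0.0458, 0.02, 0], 0, 0], [[0.0624, 0.0151, 0], 0, 0], [[0.0764, 0.0048, 0], 0, 0]]
-150 [[[0.0096, -0.0145, 0], 0, 0], [[0.0137, -0.0314, 0], 0, 0], [[0.0118, -0.0486, 0], 0, 0], [[0.004, -0.0642, 0], 0, 0], [[-0.0085, -0.0761, 0], 0, 0]]
-50 [[[-0.0159, -0.007, 0], 0, 0], [[-0.0333, -0.0081, 0], 0, 0], [[-0.0499, -0.0032, 0], 0, 0], [[-0.0639, 0.0071, 0], 0, 0], [[-0.0735, 0.0216, 0], 0, 0]]
50 [[[-0.0041, 0.0169, 0], 0, 0], [[-0.0022, 0.0341, 0], 0, 0], [[0.0056, 0.0497, 0], 0, 0], [[0.0181, 0.0616, 0], 0, 0], [[0.034, 0.0686, 0], 0, 0]]
150 [[[0.0174, 0.0011, 0], 0, 0], [[0.034, -0.0038, 0], 0, 0], [[0.048, -0.0141, 0], 0, 0], [[0.0576, -0.0286, 0], 0, 0], [[0.0617, -0.0455, 0], 0, 0]]
250 [[[-0.0019, -0.0172, 0], 0, 0], [[-0.0097, -0.0328, 0], 0, 0], [[-0.0222, -0.0447, 0], 0, 0], [[-0.0381, -0.0517, 0], 0, 0], [[-0.0555, -0.0528, 0], 0, 0]]
350 [[[-0.0166, 0.0049, 0], 0, 0], [[-0.0306, 0.0152, 0], 0, 0], [[-0.0402, 0.0297, 0], 0, 0], [[-0.0443, 0.0466, 0], 0, 0], [[-0.0424, 0.0638, 0], 0, 0]]
356 [[[0.0019, 0.0054, 0], 0, 0]]
```

Scaled: 0.0159 m / 0.8 = 0.0199, 0.0115 m / 0.8 = 0.0144.

{"method": "jog_arm", "body": {"deltas": [[[0.0023, 0.0086, 0], 0, 0], [[0.0053, 0.0144, 0], 0, 0], [[0.0089, 0.0199, 0], 0, 0], [[0.0089, 0.0199, 0], 0, 0]]}}

```text
t: 12.22
tcp_pos: [0.5808, 0.1717, 0.1095]
orientation: [0.228, 0.974, 0.0, 0.001]
contact_force: [-0.9, 1.9, 9.3]
opening: 0.0142
grip_force: 60.2
```

Scaled: 0.0764 m / 0.8 = 0.0955, 0.0624 m / 0.8 = 0.078.

{"method": "jog_arm", "body": {"deltas": [[[0.0156, 0.0149, 0], 0, 0], [[0.0355, 0.0236, 0], 0, 0], [[0.0573, 0.025, 0], 0, 0], [[0.078, 0.0189, 0], 0, 0], [[0.0955, 0.006, 0], 0, 0]]}}

```text
t: 12.63
tcp_pos: [0.515, 0.2093, 0.1094]
orientation: [0.228, 0.974, 0.0, 0.002]
contact_force: [5.1, -6.3, 7.8]
opening: 0.0144
grip_force: 60.2
```

Scaled: -0.0761 m / 0.8 = -0.0951, -0.0642 m / 0.8 = -0.0803.

{"method": "jog_arm", "body": {"deltas": [[[0.012, -0.0181, 0], 0, 0], [[0.0171, -0.0393, 0], 0, 0], [[0.0148, -0.0608, 0], 0, 0], [[0.005, -0.0803, 0], 0, 0], [[-0.0106, -0.0951, 0], 0, 0]]}}

```text
t: 13.05
tcp_pos: [0.488, 0.1372, 0.1095]
orientation: [0.228, 0.974, 0.001, 0.001]
contact_force: [5.7, 4.8, 4.2]
opening: 0.0147
grip_force: 59.6
```

Scaled: -0.0735 m / 0.8 = -0.0919, -0.0639 m / 0.8 = -0.0799.

{"method": "jog_arm", "body": {"deltas": [[[-0.0199, -0.0088, 0], 0, 0], [[-0.0416, -0.0101, 0], 0, 0], [[-0.0624, -0.004, 0], 0, 0], [[-0.0799, 0.0089, 0], 0, 0], [[-0.0919, 0.027, 0], 0, 0]]}}

```text
t: 13.47
tcp_pos: [0.564, 0.1233, 0.1094]
orientation: [0.229, 0.973, 0.0, -0.0]
contact_force: [-7.1, 5.8, 12.9]
opening: 0.0144
grip_force: 60.9
```

Scaled: 0.0686 m / 0.8 = 0.0858, 0.0616 m / 0.8 = 0.077.

{"method": "jog_arm", "body": {"deltas": [[[-0.0051, 0.0211, 0], 0, 0], [[-0.0028, 0.0426, 0], 0, 0], [[0.007, 0.0621, 0], 0, 0], [[0.0226, 0.077, 0], 0, 0], [[0.0425, 0.0858, 0], 0, 0]]}}

```text
t: 13.88
tcp_pos: [0.5644, 0.1999, 0.1094]
orientation: [0.229, 0.974, -0.0, 0.001]
contact_force: [-3.4, -6.5, 12.5]
opening: 0.0143
grip_force: 61.0
```

Scaled: 0.0617 m / 0.8 = 0.0771, 0.0576 m / 0.8 = 0.072.

{"method": "jog_arm", "body": {"deltas": [[[0.0218, 0.0014, 0], 0, 0], [[0.0425, -0.0048, 0], 0, 0], [[0.06, -0.0176, 0], 0, 0], [[0.072, -0.0358, 0], 0, 0], [[0.0771, -0.0569, 0], 0, 0]]}}

```text
t: 14.3
tcp_pos: [0.4885, 0.1876, 0.1095]
orientation: [0.227, 0.974, 0.001, 0.002]
contact_force: [9.3, -3.2, 3.9]
opening: 0.0145
grip_force: 59.9
```

Scaled: -0.0555 m / 0.8 = -0.0694, -0.0528 m / 0.8 = -0.066.

{"method": "jog_arm", "body": {"deltas": [[[-0.0024, -0.0215, 0], 0, 0], [[-0.0121, -0.041, 0], 0, 0], [[-0.0278, -0.0559, 0], 0, 0], [[-0.0476, -0.0646, 0], 0, 0], [[-0.0694, -0.066, 0], 0, 0]]}}

```text
t: 14.72
tcp_pos: [0.5145, 0.1147, 0.1095]
orientation: [0.228, 0.974, 0.001, 0.0]
contact_force: [1.3, 9.6, 5.0]
opening: 0.0144
grip_force: 60.1
```

Scaled: 0.0638 m / 0.8 = 0.0798, 0.0466 m / 0.8 = 0.0583.

{"method": "jog_arm", "body": {"deltas": [[[-0.0208, 0.0061, 0], 0, 0], [[-0.0383, 0.019, 0], 0, 0], [[-0.0503, 0.0371, 0], 0, 0], [[-0.0554, 0.0583, 0], 0, 0], [[-0.053, 0.0798, 0], 0, 0]]}}

```text
t: 15.13
tcp_pos: [0.5811, 0.1528, 0.1094]
orientation: [0.229, 0.973, -0.0, -0.0]
contact_force: [-9.2, -1.2, 14.2]
opening: 0.0142
grip_force: 61.2
```

Scaled: 0.0054 m / 0.8 = 0.0068, 0.0019 m / 0.8 = 0.0024.

{"method": "jog_arm", "body": {"deltas": [[[0.0024, 0.0068, 0], 0, 0], [[0.0024, 0.0068, 0], 0, 0], [[0.0024, 0.0068, 0], 0, 0], [[0.0024, 0.0068, 0], 0, 0], [[0.0024, 0.0068, 0], 0, 0]]}}

```text
t: 15.55
tcp_pos: [0.5817, 0.1596, 0.1095]
orientation: [0.228, 0.974, 0.001, 0.001]
contact_force: [-1.1, 2.5, 7.7]
opening: 0.0145
grip_force: 60.5
```

```bash
python3 - <<'E'
from h import *
s=bot.sense(); p=s["tcp_pos"]; print(s["t"],p,s["contact_force"],abs(s["joint_vel"]).max(),s["grip_force"])
print(np.degrees(np.arctan2(p[1]-.16187,p[0]-.53172)))
im=bot.get_image("wrist"); cv2.imwrite("pics/w5.png",im[...,::-1])
im=bot.get_image("scene"); cv2.imwrite("pics/s5.png",im[...,::-1])
E
```

```text
15.55 [0.58167372 0.15960024 0.10949339] [-1.06579497  2.4512816   7.66435185] 0.00205689531049314 60.509023428166984
-2.601572594201961
```

View pics/w5.png

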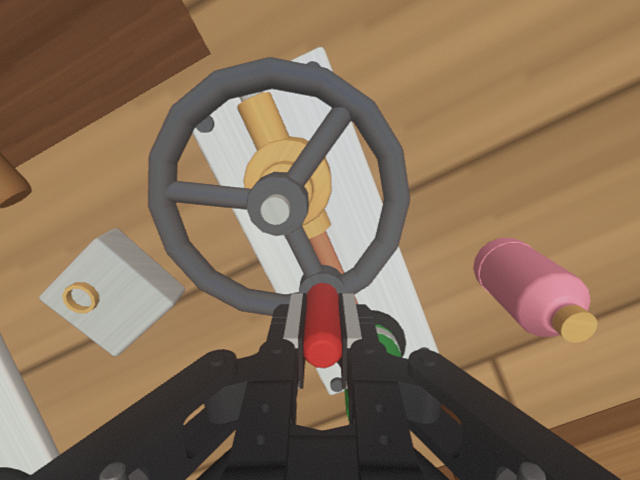

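View pics/s5.png

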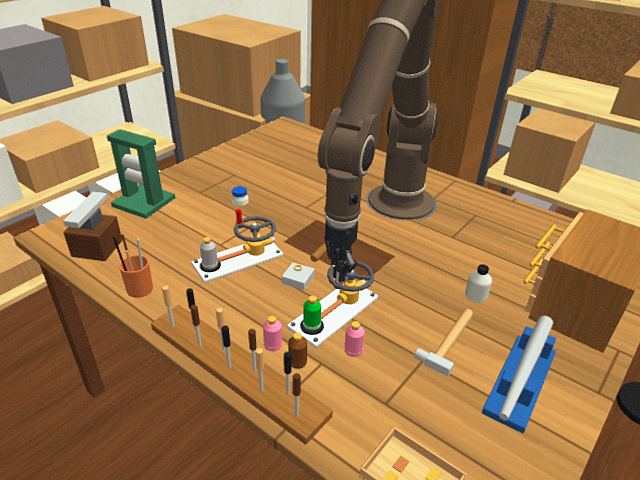

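The wrist view shows the same wheel pose as at the stop, now two turns open and about 1° past, with the handle gripped at (322,325). The scene view shows the cartridges, the other handle (239,216) and the bench things where they started.

```bash
python3 -c "
from cell import bot
print(bot.job_done())"
```

```text
the job is handed in; nothing more can be done
None
```

The left valve (valve_a, with the green cartridge) was closed to its stop, held there about 0.5 s, then backed off two full turns (about 1° over by my measurement); the arm is still gripping the red handle at about 60 N, and the job is handed in with no verdict returned.

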